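Half a turn: stack the empty tote on the loaded one

TASK

Lift the upper of the two nested empty blue sample totes out of the lower one, turn it half a turn against the loaded tote in the carrier (so that its yellow end lies over the blue end) and stack it on top, all four feet fully home in the saddles of the rim so that it stands level above the vials. The loaded tote is clamped somewhere along the carrier, so feel for the saddles: slide lightly along the rim up to the stops. The carrier stands loose in its pick-up place and must not be shoved off it; never ram or press hard. Let go, and leave everything else where it is.

Things in the scene. Friction and masses are not known exactly. Their poses are not given: they have to be found in the camera images.
- tote: The upper empty tote, to be moved: blue 180-degree stack-nest tote, 200 x 69 x 62 mm, 0.14 to 0.28 kg, one end yellow. Origin: centre of its underside, level with the soles; x along it towards the yellow end, z up. All three totes are alike. Nested (yellow ends together) it stands 33 mm above the other's origin; stacked (turned half a turn, feet in the saddles) 57 mm above it.
- tote_grip (a point): Middle of the tote's waist, x = 0, y = 0, z = 49 mm in its frame. Here two flat ribbed grip faces, 60 mm apart (y = -30 and +30), 35 mm long in x, reach from z = 36 to 62 mm (rim top). The inside is empty. Nested, the lower tote's rim lies 7 mm below the grip faces, its stops 3 mm. Beyond the waist the rim is 69 mm wide, z = 52 to 62.
- tote_end (a point): Middle of the yellow end's rim of the tote to be moved: x = +100, y = 0, z = 62 mm in its frame.
- tote_foot (a point): Sole of one of its four feet, at x = +60, y = +26, z = 0 in its frame. The feet stand at x = +60 and x = -28, on both sides, each 14 mm long in x, from |y| = 22 to 30.5 mm. The floor's underside lies 6 mm above the soles. A foot slides down a channel of the tote below when nesting, and rests in a saddle when stacked.
- base: The lower empty tote, loose on the bench, the other nested in it, yellow ends the same way; same shape, 0.3 kg. Origin: centre of its underside, x towards its yellow end, z up. It stays where it is.
- base_saddle (a point): Floor of one of the lower empty tote's four saddles, at x = +28, y = +28, z = 57 mm in its frame; each tote has them at x = -60 and +28, on both sides: pockets 18 mm long in the rim, 5 mm below its flat top, open to the inside, closed by a lip at |y| = 32.5. They take the feet of a turned tote with 2 mm play each way in x and y.
- base_stop (a point): Top of one of its stops, at x = +39, y = +30, z = 66 mm in its frame. Each saddle of each tote has a stop at its +x (yellow side) edge: flush with that edge, 5 mm thick, 4 mm above the rim. A turned tote slid on the rim towards the lower tote's yellow end is halted by the stops with its feet 2 mm past the middle of the saddles.
- carrier: Steel carrier, 224 x 92 mm, loose on the bench (1.3 kg with its load: a push of 6 N can shift it). Origin: centre of its underside, x along it, z up. In it, not tracked, is the loaded tote: axes as the carrier's, yellow end to +x, y = 0, soles at z = 5, rim at 67, saddle floors at 62 mm, but x anywhere from -15 to +15 mm, clamped there. Vial caps end 3 mm below the rim.
- beaker_a: Clear beaker with a red sample, 50 mm wide, 62 mm high, loose, to be left alone. Origin at the centre of its underside.
- clock: White timer lying on the bench, 62 x 62 x 18 mm, loose, to be left alone. Origin at the centre of its underside.
- wash: White wash bottle with a red swan neck, 62 x 94 mm, 208 mm high, loose, to be left alone. Origin under its middle.
- case_corner (a point): A fixed point on the top edge of the black instrument case to the left of the work. The case stands within x = 0.11 to 0.57 and y = -0.06 to 0.42 m and is 0.17 m high; its open lid with the screen rises to z = 0.50 m within x = 0.36 to 0.68 and y = 0.13 to 0.50 m. Pass over them or keep away.

How it is judged:
On the way, in this order (a step that is already met when the one before it is completed fails the run):
1. the upper empty tote has been lifted clear of the one it was nested in (z of tote in the frame of base above 0.075 m), for 0.2 s.
2. it is over the carrier, in line and turned half a turn against the loaded tote, its soles still above the saddles (x of tote_end in the frame of carrier below -0.05 m and horizontal distance between tote and carrier below 0.05 m and angle between the x axis of tote and the x axis of carrier, either way round below 0.12 rad and z of tote in the frame of carrier above 0.0645 m), for 0.1 s.
At the end, for the whole second after the job is handed in: the tote stands released and at rest on the loaded tote, turned half a turn, its origin 62 mm (within 2) above the carrier's underside (all four feet in the saddles), within 20 mm of its centre, level within 0.025 rad, in line within 0.10 rad; the lower empty tote is upright on the bench (z of tote in the frame of carrier between 0.06 and 0.064 m and horizontal distance between tote and carrier below 0.02 m and x of tote_end in the frame of carrier below -0.05 m and angle between tote's own z axis and vertical below 0.025 rad and angle between the x axis of tote and the x axis of carrier, either way round below 0.1 rad and linear speed of tote below 0.01 m/s and angle between base's own z axis and vertical below 0.05 rad and height (world z) of base below 0.004 m); the robot touches nothing.
It fails at once if the carrier is shoved over 3 mm from its place (distance of carrier from where it was at the start of the episode above 0.003 m).
It fails at once if the moved tote presses or knocks on the loaded tote, its vials or the carrier with over 40 N (contact force between tote and carrier above 40 N).
It fails at once if the moved tote is let down on the vials, the nesting way (horizontal distance between tote and carrier below 0.03 m and z of tote in the frame of carrier below 0.0592 m).
It fails at once if the lower empty tote is dragged over 30 mm or lifted (distance of base from where it was at the start of the episode above 0.03 m or height (world z) of base above 0.025 m).
It fails at once if a bystander is moved over 20 mm (distance of any of beaker_a, clock, wash from where it was at the start of the episode above 0.02 m).
It also fails if it takes over 72 s, if anything falls off the work surface, if the arm or the gripper's body presses on something with over 40 N, if the wrist force passes 120 N, or if a joint passes its speed limit or range.

ROBOT

A 6-joint arm with a two-finger parallel gripper is mounted at the origin on a cart in front of the work surface, level with it; the furniture and walls round the work are solid. World frame = base frame: x ahead of the robot, y to its left, z up, the work surface at z = 0. Lengths are in m, angles in rad, forces in N, time in s.
With the tool pointing down it reaches from about 0.375 to 0.9 m from the base axis. Payload 3.1 kg.
Tool frame: the origin (TCP) lies where the fingers leave the gripper's body, on its centre line; the fingertips stand 73 mm ahead of it and the grasp point (between the pads) lies 54 mm ahead of it; y points along the fingers, z is the direction in which the jaws open and shut, and the axes are right-handed (so a half turn about y gives the same grasp; the last joint's range is limited). The gripper opens to 85 mm and grips with 20 to 120 N. Pads are 22 mm wide; open, the fingers measure 114 mm over their backs; the gripper's body (76 mm by 85 mm) begins 54 mm behind the grasp point. The pads swing forward as they close: fully open they stand 13 mm farther back than shut.
Start: joints at [-1.5, 0.527, 1.433, -0, 1.181, -0.178], TCP at [0.154, -0.606, 0.304] pointing down, gripper open.
Joint ranges: [-3.08, 3.08], [-0.75, 2.2], [0.22, 2.44], [-1.43, 4.57], [0, 2.65], [-2.85, 2.85]. Speed limits (rad/s): [2.79, 2.79, 3.14, 3.14, 3.14, 3.14].

INTERFACE

Orientations are given as a unit quaternion [x, y, z, w].
In Python, from rig import arm gives the robot as it stands.
- The arm moves only by the shell command python3 -m handwheel 'ROWS' [FORCE]. ROWS is JSON, one flat list of numbers, 7 for each row, row after row: the turn, a rotation vector about the tool's x, y, z in degrees, then the shift along the tool's x, y, z in mm, then the opening in per cent of the stroke, from 0 (shut) to 100 (fully open). In form: [rx, ry, rz, x, y, z, grip, rx, ry, rz, x, y, z, grip, ...]. A call has 1 to 8 rows; each row shifts and turns the commanded pose from where the row before left it, along the tool's axes as they then stand; what a row does not reach is not made up. A row lasts 1/12 s, in which the tool goes at most 41.7 mm and 7.16 degrees, less where a joint would pass 70% of its speed; a pose out of reach is approached as far as the arm can. A call is refused whole if a number of a shift passes 41.7 or a number of a turn 7.16, either way. A call with a gripper value outside its range is refused whole. The fingers move at their own pace and stop on an object; FORCE is the grip in N (left out, the last holds). Time passes only in rows, so rows that do not move let the fingers close. It gives the time, the measured TCP pose, the force and the opening at its end, in the units of the state.
- arm.state(): the state, without advancing time (a new reading comes with each control period).
- arm.read_camera(name): name is "scene" or "side" or "wrist"; returns a dict with "color" (384x512x3 uint8, red, green, blue), "camera_matrix" (3x3 intrinsics, pixels), "dist" ([k1, k2, p1, p2, k3] as OpenCV has them; the pictures are not rectified), "R" (3x3) and "t" (3): a world point X has camera coordinates R X + t; the wrist camera has in their place "hand_eye" (4x4, takes a point from camera to tool coordinates, whose origin is the TCP and whose axes are the tool frame's). Camera axes: x right, y down, z forward; pixel columns grow to the right and rows downward; lengths in m; the calibration is good to about 2 mm. A picture is of the moment at which its call begins: read the wrist's pose just before it. There is no depth.
- arm.close_job(): hands the job in, once; it reports no verdict.
Trained networks look in a picture, given as the dict that the camera call returned (one of the last four; its "shot" number tells which), for a name from the list of things; names that differ only in an ending like _2 or _b are one class to them, and where a whole thing is asked for, a point or a joint stands for the part that bears it (a point fixed in the world has none). Each returns a list of dicts, best first, with "p" (0 to 1); they miss things now and then, are a little off and sometimes report something else, mostly with a low value. They report only what shows in the picture. A call takes as long as a camera call.
- arm.boxes_of(picture, name): "rect" ([left, top, right, bottom] in pixels, round what is visible of it).
- arm.silhouettes(picture, name): "pixels" (384x512 bool, what is visible of it) and "rect" ([left, top, right, bottom] in pixels, round what is visible of it).
- arm.pinpoint(picture, name): "at" ([row, column] in pixels: a listed point, or the origin of a listed thing).
The state is a dict: "t": time; "qpos": joint angles; "qvel": joint speeds; "joint_efforts": joint torques, N m; "tool_pos": TCP position; "tool_rot": TCP orientation; "force": force on the tool from outside, world axes, zero at the start; "ft_torque": the same for the moment, N m; "width": finger opening in m.
Only numpy, scipy, OpenCV 4.12 (cv2) and the standard library are available. Lean on these libraries where they do the work, as an engineer would, in place of code of your own. Each camera call takes 0.05 s, during which the arm holds its last target.

## Working session

There is one attempt and no reset: what is moved stays moved. The work goes in short steps, Python scripts to look and compute and a shell command to move; the robot and the scene stay as the last step left them, time stands still between calls to the robot, and variables do not carry over. Pictures are saved under pics/ and viewed, and the job is handed in when it is done.

```bash
ls; mkdir -p pics
python3 - <<'E'
from rig import arm
import cv2
s=arm.state();print(s)
for n in ["scene","side","wrist"]:
    p=arm.read_camera(n);cv2.imwrite(f"pics/{n}0.png",p["color"][:,:,::-1])
    print(n,p["camera_matrix"],p["dist"],p.get("R"),p.get("t"),p.get("hand_eye"))
    for o in ["tote","tote_grip","tote_end","tote_foot","base","base_saddle","base_stop","carrier","beaker_a","clock","wash","case_corner"]:
        r=arm.pinpoint(p,o)
        print(o,[(q["at"],q["p"]) for q in r][:3])
E
```

```text
pics
{'t': 0.0, 'qpos': array([-1.50049568e+00,  5.28508464e-01,  1.43391768e+00, -9.95723162e-06,
        1.18137367e+00, -1.78501815e-01]), 'qvel': array([-2.16595448e-03, -7.63212496e-06,  8.71885343e-04,  4.86531341e-04,
        1.31961087e-03,  1.38046905e-03]), 'joint_efforts': array([ 1.17452772e-03, -4.42354202e+01, -1.78025597e+01,  4.41954262e-05,
        8.60494998e-03,  4.08992392e-06]), 'tool_pos': array([ 0.15388753, -0.60517955,  0.30290255]), 'tool_rot': array([-0.08770057,  0.70242115, -0.70086238,  0.08777846]), 'force': array([ 0.4482958 , -1.08080828,  0.13705684]), 'ft_torque': array([0.00682584, 0.04935348, 0.00920884]), 'width': 0.08555152942090202}
scene [[428.53939633   0.         259.58674228]
 [  0.         428.53939633 188.42746928]
 [  0.           0.           1.        ]] [0.04080693 0.         0.         0.         0.        ] [[ 0.84957658 -0.52732689 -0.01208253]
 [-0.23000043 -0.34974501 -0.90817302]
 [ 0.47467825  0.77434151 -0.41842058]] [-0.56334086  0.14903616  0.80594542] None
tote [([217.0, 218.2], 0.57)]
tote_grip [([196.1, 213.7], 0.95)]
tot
[... 1092 characters left out ...]
ck [([277.4, 190.7], 0.79)]
wash [([240.0, 356.5], 0.89)]
case_corner [([147.3, 258.8], 0.93)]
wrist [[335.83163823   0.         258.42141896]
 [  0.         335.83163823 185.92180506]
 [  0.           0.           1.        ]] [0.00371437 0.         0.         0.         0.        ] None None [[-4.03422690e-04  9.52842768e-01  3.03464160e-01 -7.82579455e-02]
 [-5.52092529e-04 -3.03464351e-01  9.52842633e-01 -6.90258465e-02]
 [ 9.99999766e-01  2.16858042e-04  6.48481778e-04 -9.19420795e-04]
 [ 0.00000000e+00  0.00000000e+00  0.00000000e+00  1.00000000e+00]]
tote []
tote_grip []
tote_end []
tote_foot []
base []
base_saddle []
base_stop []
carrier []
beaker_a []
clock []
wash []
case_corner []
```

View pics/scene0.png

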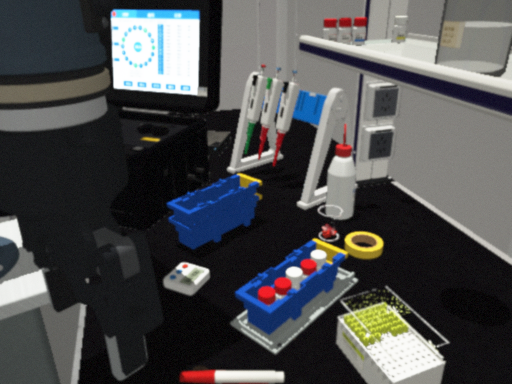

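View pics/side0.png

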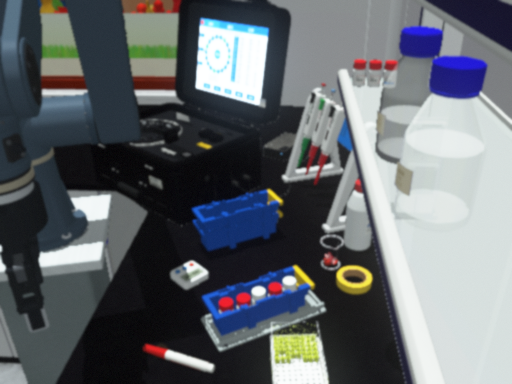

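```bash
cat > h.py <<'E'
import numpy as np,cv2
from rig import arm
from scipy.spatial.transform import Rotation as Ro
def shoot(n,name=None):
    s=arm.state(); p=arm.read_camera(n)
    if n=="wrist":
        T=np.eye(4);T[:3,:3]=Ro.from_quat(s["tool_rot"]).as_matrix();T[:3,3]=s["tool_pos"]
        W=np.linalg.inv(T@p["hand_eye"]); p["R"]=W[:3,:3];p["t"]=W[:3,3]
    if name: cv2.imwrite(f"pics/{name}.png",p["color"][:,:,::-1])
    return p
def ray(p,rc):
    u=cv2.undistortPoints(np.array([[[rc[1],rc[0]]]],float),p["camera_matrix"],np.array(p["dist"]))[0,0]
    return -p["R"].T@p["t"], p["R"].T@np.array([u[0],u[1],1.])
def atz(p,rc,z):
    o,d=ray(p,rc);return o+d*(z-o[2])/d[2]
def proj(p,X):
    return cv2.projectPoints(np.atleast_2d(np.array(X,float)),cv2.Rodrigues(np.array(p["R"]))[0],np.array(p["t"],float),p["camera_matrix"],np.array(p["dist"]))[0][:,0]
E
python3 - <<'E'
from h import *
np.set_printoptions(precision=4,suppress=True)
H=dict(tote=.033,tote_grip=.082,tote_end=.095,tote_foot=.033,base=0,base_saddle=.057,carrier=0,beaker_a=0,clock=0,wash=0,case_corner=.17)
for n in ["scene","side"]:
    p=shoot(n)
    for o in H:
        for q in arm.pinpoint(p,o): print(n,o,q["p"],atz(p,q["at"],H[o]))
E
```

```text
scene tote 0.6 [ 0.4696 -0.1462  0.033 ]
scene tote_grip 0.66 [ 0.468  -0.1478  0.082 ]
scene tote_grip 0.26 [ 0.4725 -0.2057  0.082 ]
scene tote_end 0.91 [ 0.5743 -0.1116  0.095 ]
scene tote_foot 0.6 [ 0.5161 -0.1099  0.033 ]
scene base 0.77 [ 0.4772 -0.1365  0.    ]
scene carrier 0.94 [ 0.4827 -0.4203  0.    ]
scene beaker_a 0.68 [ 0.6597 -0.2866  0.    ]
scene beaker_a 0.66 [ 0.3493 -0.2701  0.    ]
scene clock 0.83 [ 0.3418 -0.2684  0.    ]
scene wash 0.7 [ 0.7502 -0.2144  0.    ]
scene case_corner 0.61 [0.5456 0.0079 0.17  ]
scene case_corner 0.31 [ 0.2642 -0.4925  0.17  ]
side tote 0.9 [ 0.4614 -0.1471  0.033 ]
side tote_grip 0.61 [ 0.4747 -0.1401  0.082 ]
side tote_end 0.91 [ 0.5698 -0.1193  0.095 ]
side tote_end 0.17 [ 0.5982 -0.4195  0.095 ]
side tote_foot 0.75 [ 0.5229 -0.092   0.033 ]
side base 0.92 [ 0.4729 -0.1435  0.    ]
side base_saddle 0.96 [ 0.49   -0.1109  0.057 ]
side carrier 0.55 [ 0.4676 -0.4224  0.    ]
side beaker_a 0.68 [ 0.6448 -0.296   0.    ]
side clock 0.6 [ 0.3444 -0.2767  0.    ]
side wash 0.58 [ 0.7455 -0.2005  0.    ]
side case_corner 0.83 [ 0.5513 -0.0086  0.17  ]
```

The scene picture shows the nested blue totes at about pixel (215,210), with the yellow end to the far right. The loaded tote in the carrier is at about (290,290), also with its yellow end far right. The clock sits at (187,278). I'll get the tool axes next and then move the wrist camera closer.

```bash
cat >> h.py <<'E'
np.set_printoptions(precision=4,suppress=True)
def tool():
    s=arm.state();return s,Ro.from_quat(s["tool_rot"]).as_matrix(),s["tool_pos"]
def to(X,yaw=None):
    """shift in mm (tool axes) to world X; yaw=desired world heading of tool x axis (rad)"""
    s,R,p=tool()
    print("q",s["qpos"],"pos",p,"xhead",np.degrees(np.arctan2(R[1,0],R[0,0])),"w",s["width"],"F",s["force"],"M",s["ft_torque"],"t",s["t"])
    print("R",R.round(3).tolist())
    print("shift mm",R.T@(np.array(X)-p)*1000)
    if yaw is not None:
        T=np.array([[np.cos(yaw),0,np.sin(yaw)],[np.sin(yaw),0,-np.cos(yaw)],[0,-1,0]])
        print("rotvec tool deg",np.degrees(Ro.from_matrix(R.T@T).as_rotvec()))
E
python3 - <<'E'
from h import *
to([.47,-.145,.3],.3)
for n in ["scene","side"]:
    p=shoot(n)
    im=p["color"][:,:,::-1]
    if n=="scene": c=im[160:360,150:380]
    else: c=im[170:360,170:360]
    cv2.imwrite(f"pics/{n}crop.png",cv2.resize(c,None,fx=3,fy=3,interpolation=cv2.INTER_CUBIC))
E
```

```text
q [-1.5005  0.5275  1.4327  0.      1.1814 -0.1785] pos [ 0.1539 -0.6057  0.3039] xhead -165.74631961643576 w 0.08563016077523308 F [ 0.654  -0.0126  0.1712] M [ 0.0161  0.0065 -0.0244] t 3.15
R [[-0.969, 0.0, 0.246], [-0.246, 0.0, -0.969], [-0.0, -1.0, -0.0]]
shift mm [-419.7852    3.9266 -368.7069]Traceback (most recent call last):
  File "<stdin>", line 2, in <module>
  File "h.py", line 29, in to
    print("rotvec tool deg",np.degrees(Ro.from_matrix(R.T@T).as_rotvec()))
                                       ~~~~~~~~~~~~~~^^^^^^^
  File "scipy/spatial/transform/_rotation.pyx", line 1143, in scipy.spatial.transform._rotation.Rotation.from_matrix
ValueError: Non-positive determinant (left-handed or null coordinate frame) in rotation matrix 0: [[-0.9987  0.     -0.0512]
 [ 0.      1.     -0.    ]
 [-0.0512  0.      0.9987]].
```

```bash
sed -i 's/T=np.array(\[\[np.cos(yaw),0,np.sin(yaw)\],\[np.sin(yaw),0,-np.cos(yaw)\]/T=np.array([[np.cos(yaw),0,-np.sin(yaw)],[np.sin(yaw),0,np.cos(yaw)]/' h.py
python3 - <<'E'
from h import *
to([.475,-.42,.33],.3)
E
```

```text
q [-1.5005  0.5275  1.4327  0.      1.1814 -0.1785] pos [ 0.1539 -0.6057  0.3039] xhead -165.74631961643576 w 0.08563016077523308 F [ 0.654  -0.0126  0.1712] M [ 0.0161  0.0065 -0.0244] t 3.15
R [[-0.969, 0.0, 0.246], [-0.246, 0.0, -0.969], [-0.0, -1.0, -0.0]]
shift mm [-356.9231  -26.0864 -100.9429]
rotvec tool deg [  0.0036 177.0649   0.0034]
```

```bash
python3 -m handwheel '[0,0,0,-22,-1.6,-6.3,100,0,0,0,-22,-1.6,-6.3,100,0,0,0,-22,-1.6,-6.3,100,0,0,0,-22,-1.6,-6.3,100,0,0,0,-22,-1.6,-6.3,100,0,0,0,-22,-1.6,-6.3,100,0,0,0,-22,-1.6,-6.3,100,0,0,0,-22,-1.6,-6.3,100]'; python3 -m handwheel '[0,0,0,-22,-1.6,-6.3,100,0,0,0,-22,-1.6,-6.3,100,0,0,0,-22,-1.6,-6.3,100,0,0,0,-22,-1.6,-6.3,100,0,0,0,-22,-1.6,-6.3,100,0,0,0,-22,-1.6,-6.3,100,0,0,0,-16,-1.6,-6.3,100,0,0,0,0,0,0,100]'
python3 - <<'E'
from h import *
to([.475,-.42,.33],.3)
p=shoot("wrist","w1")
for o in ["carrier","tote_end","tote","base_saddle","base_stop","clock"]:
    print(o,[(q["at"],q["p"],atz(p,q["at"],{"carrier":0,"tote_end":.067,"tote":.005,"base_saddle":.062,"base_stop":.071,"clock":0}[o])) for q in arm.pinpoint(p,o)])
E
```

```text
t: 3.82
tool_pos: [0.313, -0.5129, 0.3169]
tool_rot: [0.088, -0.702, 0.702, -0.088]
force: [0.4, 0.6, 0.0]
width: 0.0851
t: 4.48
tool_pos: [0.4473, -0.4323, 0.3283]
tool_rot: [-0.088, 0.702, -0.701, 0.09]
force: [-0.7, -0.1, 0.2]
width: 0.0853
q [-0.9483  0.4978  1.4137  0.0017  1.2293  0.3695] pos [ 0.4473 -0.4323  0.3283] xhead -165.5400251649244 w 0.08530474599230257 F [-0.7348 -0.0977  0.1797] M [-0.0316  0.0018 -0.0074] t 4.4833
R [[-0.968, 0.002, 0.25], [-0.25, 0.0, -0.968], [-0.002, -1.0, 0.0]]
shift mm [-29.8978  -1.66    -4.9981]
rotvec tool deg [  0.1574 177.2712  -0.0184]
carrier [([116.5, 252.5], 0.56, array([ 0.4814, -0.4157,  0.    ])), ([192.2, 116.5], 0.56, array([ 0.3488, -0.2743,  0.    ]))]
tote_end []
tote []
base_saddle []
base_stop []
clock [([190.0, 115.2], 0.64, array([ 0.3513, -0.2723,  0.    ]))]
```

View pics/w1.png

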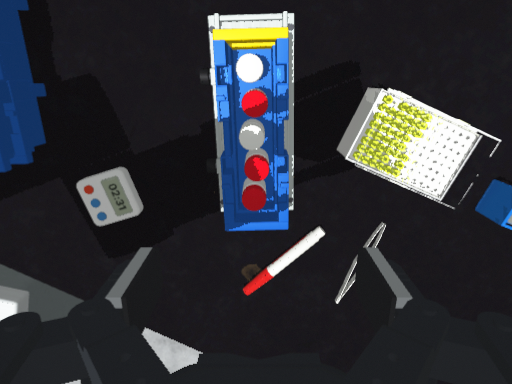

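Run:
```python
from h import *
im=cv2.imread("pics/w1.png")
c=im[0:240,190:310]
cv2.imwrite("pics/w1c.png",cv2.resize(c,None,fx=2.5*2,fy=2.5,interpolation=cv2.INTER_CUBIC)) 
cv2.imwrite("pics/w1a.png",cv2.resize(im[0:120,190:310],None,fx=5,fy=5,interpolation=cv2.INTER_CUBIC))
cv2.imwrite("pics/w1b.png",cv2.resize(im[120:240,190:310],None,fx=5,fy=5,interpolation=cv2.INTER_CUBIC))
```

```text
(no output)
```

View pics/w1a.png

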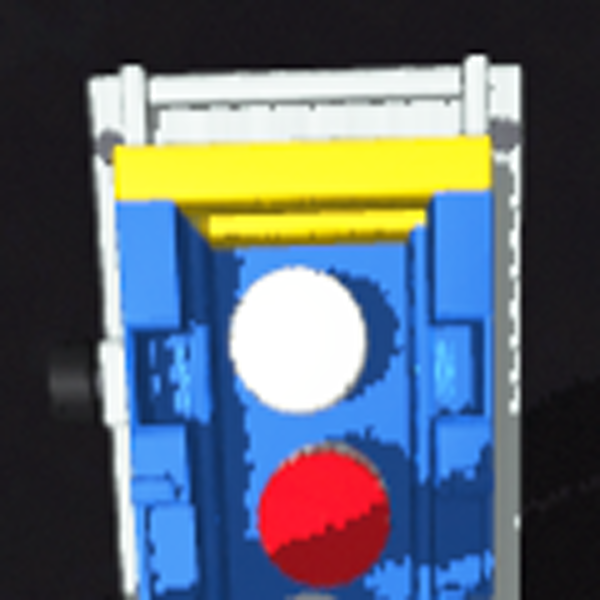

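View pics/w1b.png

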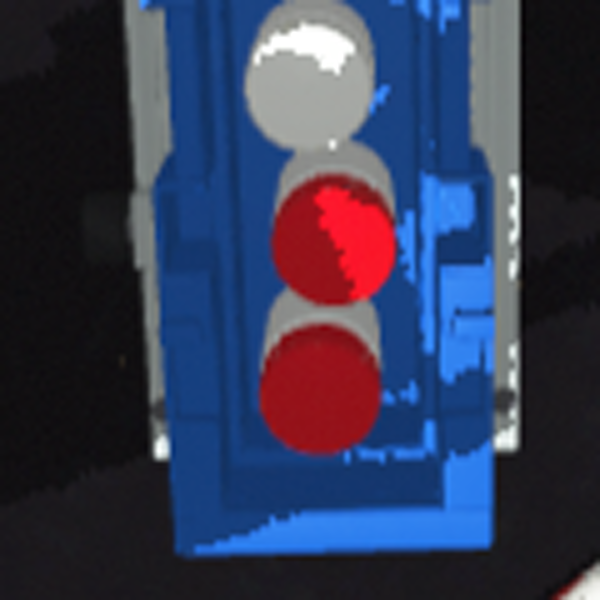

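```bash
cat > m1.py <<'E'
from h import *
def m(p,Y1,Y2,B1,B2,z):
    P=[atz(p,(r,c),z)[:2] for c,r in (Y1,Y2,B1,B2)]
    P=np.array(P); y=(P[0]+P[1])/2;b=(P[2]+P[3])/2
    print("corners",P.tolist());print("ctr",(y+b)/2,"len",np.linalg.norm(y-b),"w",np.linalg.norm(P[0]-P[1]),np.linalg.norm(P[2]-P[3]),"yaw",np.degrees(np.arctan2(*(y-b)[::-1])),np.degrees(np.arctan2(*(P[0]-P[2])[::-1])),np.degrees(np.arctan2(*(P[1]-P[3])[::-1])))
E
python3 - <<'E'
from m1 import *
p=shoot("wrist")
print("tote rim");m(p,(190+115/5,148/5),(190+490/5,140/5),(190+175/5,120+555/5),(190+493/5,120+545/5),.067)
print("carrier, base z 0..5")
for z in (0.,.005,.01): m(p,(190+88/5,78/5),(190+522/5,66/5),(190+155/5,120+460/5),(190+520/5,120+450/5),z)
E
```

```text
tote rim
corners [[0.5502693216341925, -0.36531921006663437], [0.5680281525900619, -0.43017586016770676], [0.35938821686021216, -0.41849128023591753], [0.37843369263232585, -0.4842446787237578]]
ctr [ 0.464  -0.4246] len 0.19765010977262196 w 0.06724404166357104 0.06845611411763661 yaw 15.741027549967718 15.565774131014996 15.917165543066071
carrier, base z 0..5
corners [[0.5684544467700934, -0.34685561017470745], [0.5933798327302099, -0.4359695054585695], [0.3514912568257403, -0.40855273104033735], [0.3768611897635724, -0.4977922744363316]]
ctr [ 0.4725 -0.4223] len 0.22536839987606708 w 0.09253410829485473 0.09277569510812432 yaw 15.904809599012776 15.873990335521805 15.935682665579163
corners [[0.5678375800780033, -0.3477141287421582], [0.5924488933860789, -0.4357051432220765], [0.3536082376483938, -0.4086338342287618], [0.3786584964141735, -0.4967489135901308]]
ctr [ 0.4731 -0.4222] len 0.2225286424035626 w 0.09136813105209851 0.09160667374756534 yaw 15.904809599012763 15.873990335521801 15.935682665579158
corners [[0.5672207133859132, -0.3485726473096089], [0.5915179540419477, -0.4354407809855835], [0.3557252184710473, -0.40871493741718623], [0.38045580306477467, -0.49570555274392997]]
ctr [ 0.4737 -0.4221] len 0.21968888493105782 w 0.0902021538093423 0.09043765238700642 yaw 15.90480959901276 15.873990335521798 15.935682665579167
```

```bash
python3 -m handwheel '[0,0,0,-12,0,-34,100,0,0,0,-12,0,-34,100,0,0,0,-12,0,-34,100,0,0,0,-12,0,-34,100,0,0,0,-12,0,-34,100,0,0,0,-12,0,-34,100,0,0,0,-12,0,-34,100,0,0,0,-10,0,-34,100]'; for i in 1 2 3; do python3 -m handwheel '[0,-7,0,0,0,0,100,0,-7,0,0,0,0,100,0,-7,0,0,0,0,100,0,-7,0,0,0,0,100,0,-7,0,0,0,0,100,0,-7,0,0,0,0,100,0,-7,0,0,0,0,100,0,-7,0,0,0,0,100]'|tail -4; done
python3 -m handwheel '[0,-7,0,0,0,0,100,0,-7,0,0,0,0,100,0,0,0,0,0,0,100,0,0,0,0,0,0,100]'
python3 - <<'E'
from h import *
to([.47,-.145,.33],.3)
p=shoot("wrist","w2")
for o,h in dict(tote=.033,tote_grip=.082,tote_end=.095,base=0,base_stop=.066,case_corner=.17,clock=0).items():
    print(o,[(q["at"],q["p"],atz(p,q["at"],h)) for q in arm.pinpoint(p,o)])
E
```

```text
t: 5.55
tool_pos: [0.4687, -0.1465, 0.3281]
tool_rot: [0.087, -0.702, 0.702, -0.088]
force: [1.2, 0.1, -0.6]
width: 0.0855
tool_pos: [0.4686, -0.1481, 0.328]
tool_rot: [0.408, -0.577, 0.577, -0.408]
force: [-0.8, -0.9, 0.1]
width: 0.0853
tool_pos: [0.4686, -0.1481, 0.328]
tool_rot: [0.632, -0.318, 0.318, -0.632]
force: [0.0, 0.1, 0.4]
width: 0.0854
tool_pos: [0.4686, -0.1481, 0.328]
tool_rot: [0.707, 0.016, -0.016, -0.707]
force: [-0.2, 0.1, -0.1]
width: 0.0854
t: 7.88
tool_pos: [0.4687, -0.148, 0.328]
tool_rot: [0.7, 0.099, -0.099, -0.7]
force: [0.1, -0.1, -0.1]
width: 0.0855
q [-0.5337  0.3163  1.7306 -0.      1.0945 -2.3843] pos [ 0.4687 -0.148   0.328 ] xhead 16.029724328370484 w 0.08551851883426673 F [ 0.1491 -0.0504 -0.1406] M [ 0.0469 -0.0352 -0.0009] t 7.8833
R [[0.961, 0.0, -0.276], [0.276, -0.0, 0.961], [0.0, -1.0, -0.0]]
shift mm [ 2.1239 -2.0077  2.5267]
rotvec tool deg [ 0.0085 -1.159   0.0045]
tote [([156.8, 259.7], 0.86, array([ 0.473 , -0.1446,  0.033 ]))]
tote_grip [([165.0, 261.8], 0.78, array([ 0.4696, -0.1436,  0.082 ]))]
tote_end [([250.2, 116.1], 0.72, array([ 0.5916, -0.2607,  0.095 ])), ([158.1, 260.1], 0.71, array([ 0.4606, -0.148 ,  0.095 ])), ([264.7, 260.2], 0.62, array([ 0.5675, -0.1169,  0.095 ]))]
base []
base_stop []
case_corner []
clock []
```

View pics/w2.png

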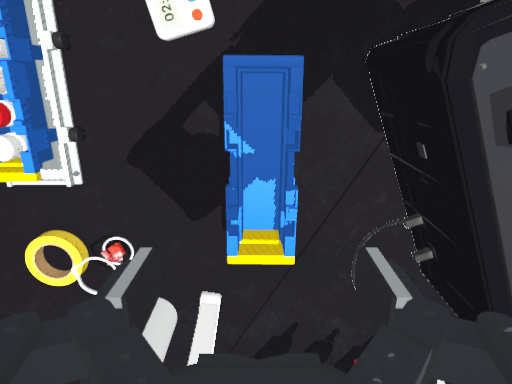

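Run:
```python
from h import *
im=cv2.imread("pics/w2.png")
cv2.imwrite("pics/w2a.png",cv2.resize(im[45:165,205:325],None,fx=5,fy=5,interpolation=cv2.INTER_CUBIC))
cv2.imwrite("pics/w2b.png",cv2.resize(im[155:275,205:325],None,fx=5,fy=5,interpolation=cv2.INTER_CUBIC))
```

```text
(no output)
```

View pics/w2a.png

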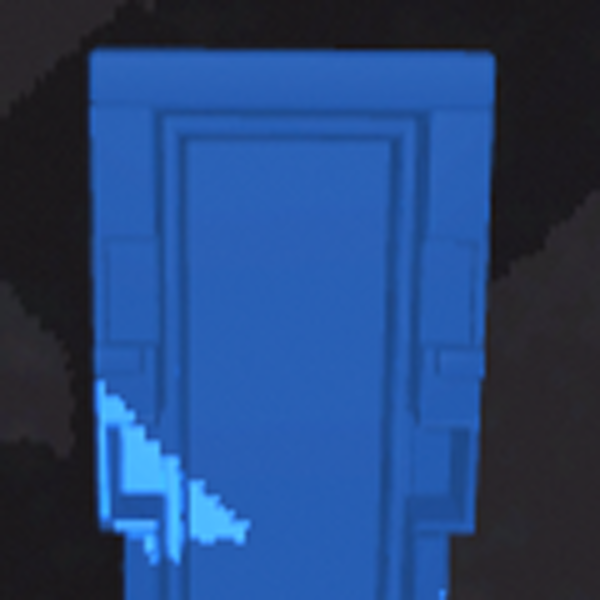

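View pics/w2b.png

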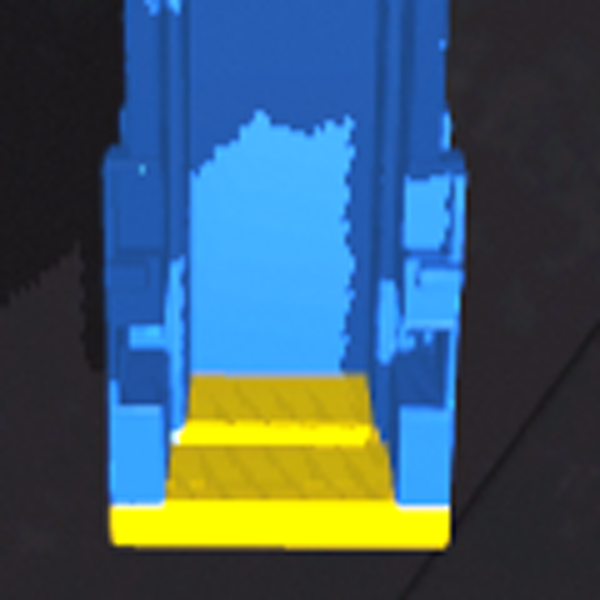

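Run:
```python
from m1 import *
p=shoot("wrist")
m(p,(205+110/5,155+545/5),(205+450/5,155+548/5),(205+90/5,45+50/5),(205+495/5,45+52/5),.095)
```

```text
corners [[0.5761104394394232, -0.14884060935474303], [0.557353584929429, -0.0821007582876611], [0.3845888702327856, -0.20226574866275132], [0.3658752095708907, -0.13693361002783924]]
ctr [ 0.471  -0.1425] len 0.19900298374818218 w 0.06932551703063863 0.0679594690531049 yaw 15.783368264299515 15.58649922470288 15.97989992229842
```

```bash
python3 -m handwheel '[0,0.2,0,3.7,10,4.7,100,0,0,0,0,25,0,100,0,0,0,0,25,0,100,0,0,0,0,25,0,100,0,0,0,0,25,0,100,0,0,0,0,25,0,100,0,0,0,0,25,0,100,0,0,0,0,14,0,100]' ; python3 -m handwheel '[0,0,0,0,0,0,100,0,0,0,0,0,0,100]'
python3 - <<'E'
from h import *
to([.471,-.1425,.134],np.radians(15.8))
p=shoot("wrist","w3"); shoot("side","s3")
E
```

```text
t: 9.0
tool_pos: [0.4703, -0.1416, 0.1517]
tool_rot: [-0.7, -0.098, 0.099, 0.701]
force: [-0.5, -0.0, -0.2]
width: 0.0856
t: 9.17
tool_pos: [0.4709, -0.142, 0.1534]
tool_rot: [-0.7, -0.098, 0.099, 0.701]
force: [-0.1, 0.4, 0.1]
width: 0.0854
q [-0.5204  0.6032  1.8889  0.      0.6512 -2.3713] pos [ 0.4709 -0.142   0.1534] xhead 16.047515446793618 w 0.08539971495758554 F [-0.0879  0.4302  0.1408] M [ 0.0169 -0.0028 -0.0334] t 9.1667
R [[0.961, -0.001, -0.276], [0.276, 0.001, 0.961], [-0.001, -1.0, 0.001]]
shift mm [-0.0667 19.3964 -0.5665]
rotvec tool deg [-0.0708  0.2475 -0.0687]
```

View pics/w3.png

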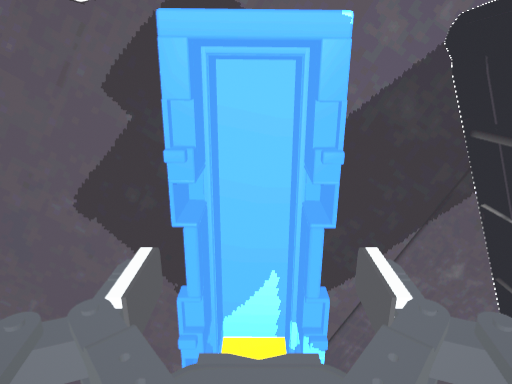

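View pics/s3.png

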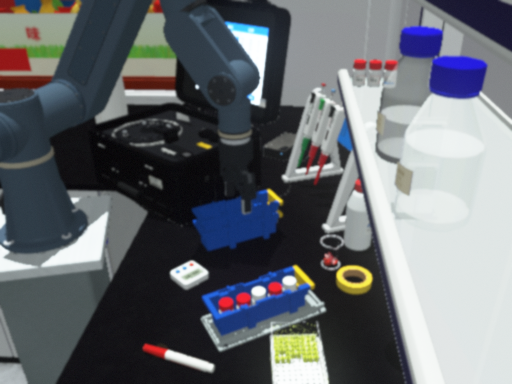

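```bash
python3 -m handwheel '[0,0.2,0,0,6,-0.5,100,0,0,0,0,6,0,100,0,0,0,0,6,0,100,0,0,0,0,1.4,0,100,0,0,0,0,0,0,100,0,0,0,0,0,0,100]'
python3 -m handwheel '[0,0,0,0,0,0,60,0,0,0,0,0,0,55,0,0,0,0,0,0,50,0,0,0,0,0,0,40,0,0,0,0,0,0,40,0,0,0,0,0,0,40,0,0,0,0,0,0,40]' 40
python3 - <<'E'
from h import *
to([.471,-.1425,.134],np.radians(15.8))
p=shoot("wrist","w4"); shoot("side","s4")
E
```

```text
t: 9.77
tool_pos: [0.4711, -0.1425, 0.1343]
tool_rot: [-0.7, -0.097, 0.098, 0.7]
force: [1.0, 0.6, 1.0]
width: 0.0853
t: 10.35
tool_pos: [0.4714, -0.1427, 0.1349]
tool_rot: [0.701, 0.098, -0.097, -0.7]
force: [-0.4, -0.6, 5.5]
width: 0.0595
q [-0.5213  0.6392  1.8976 -0.0001  0.6039 -2.3686] pos [ 0.4714 -0.1427  0.1349] xhead 15.850409314196954 w 0.059472394763713014 F [-0.3742 -0.6341  5.4876] M [0.0023 0.1436 0.0156] t 10.35
R [[0.962, 0.001, -0.273], [0.273, -0.001, 0.962], [0.001, -1.0, -0.001]]
shift mm [-0.333   0.942   0.3083]
rotvec tool deg [0.0414 0.0504 0.0373]
```

View pics/w4.png

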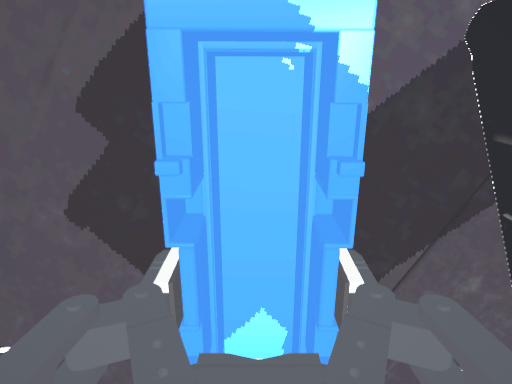

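```bash
python3 -m handwheel '[0,0,0,0,-3,0,40,0,0,0,0,-5,0,40,0,0,0,0,-8,0,40,0,0,0,0,-8,0,40,0,0,0,0,-8,0,40,0,0,0,0,-8,0,40]' 50
python3 -m handwheel '[0,0,0,0,-12,0,40,0,0,0,0,-14,0,40,0,0,0,0,-14,0,40,0,0,0,0,-14,0,40,0,0,0,0,-14,0,40,0,0,0,0,-8,0,40,0,0,0,0,0,0,40]'
python3 - <<'E'
from h import *
to([.471,-.1425,.134],np.radians(15.8))
p=shoot("wrist","w5"); shoot("side","s5")
E
```

```text
t: 10.95
tool_pos: [0.4711, -0.1424, 0.1755]
tool_rot: [-0.7, -0.098, 0.098, 0.7]
force: [0.5, -0.1, -2.5]
width: 0.0593
t: 11.53
tool_pos: [0.4719, -0.1428, 0.2526]
tool_rot: [0.701, 0.099, -0.096, -0.699]
force: [-0.0, -0.1, -0.5]
width: 0.0592
q [-0.521   0.4267  1.8145  0.0001  0.896  -2.3687] pos [ 0.4719 -0.1428  0.2526] xhead 15.86474351421419 w 0.059161421178587456 F [-0.0454 -0.0572 -0.5456] M [-0.0222  0.0058  0.0118] t 11.5333
R [[0.962, 0.004, -0.273], [0.273, -0.002, 0.962], [0.003, -1.0, -0.003]]
shift mm [ -1.147  118.6076   0.91  ]
rotvec tool deg [0.1768 0.0645 0.1767]
```

View pics/w5.png

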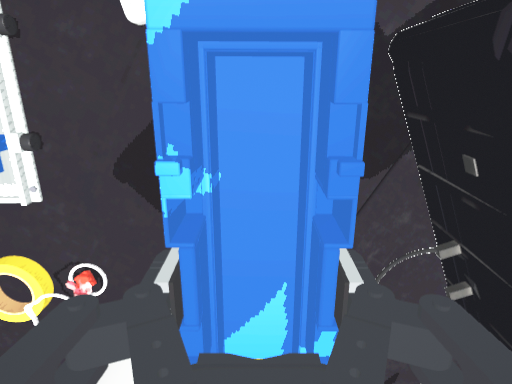

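View pics/s5.png

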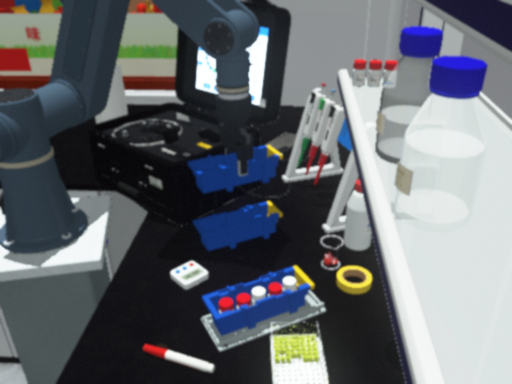

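```bash
python3 -m handwheel '[0,0,0,-3,0,-9,40,0,0,0,-5,0,-18,40,0,0,0,-5,0,-18,40,0,0,0,-5,0,-18,40,0,0,0,-5,0,-18,40,0,0,0,-5,0,-18,40,0,0,0,-5,0,-18,40,0,0,0,-5,0,-18,40]';
for i in 1 2 3; do python3 -m handwheel '[0,7,0,0,0,0,40,0,7,0,0,0,0,40,0,7,0,0,0,0,40,0,7,0,0,0,0,40,0,7,0,0,0,0,40,0,7,0,0,0,0,40,0,7,0,0,0,0,40,0,7,0,0,0,0,40]'|tail -4; done
python3 -m handwheel '[0,7,0,0,0,0,40,0,5,0,0,0,0,40,0,0,0,0,0,0,40,0,0,0,0,0,0,40]'
python3 - <<'E'
from h import *
to([.464,-.4246,.2526],np.radians(15.8-180))
p=shoot("wrist","w6"); shoot("side","s6")
E
```

```text
t: 12.3
tool_pos: [0.4708, -0.2841, 0.2492]
tool_rot: [-0.7, -0.097, 0.098, 0.701]
force: [0.4, -0.4, -0.6]
width: 0.0592
tool_pos: [0.4709, -0.2832, 0.2492]
tool_rot: [-0.663, 0.246, -0.244, 0.664]
force: [-0.2, -0.0, -2.0]
width: 0.0592
tool_pos: [0.4709, -0.2832, 0.2492]
tool_rot: [-0.471, 0.528, -0.527, 0.471]
force: [-0.1, 0.7, -1.3]
width: 0.0592
tool_pos: [0.4709, -0.2832, 0.2492]
tool_rot: [-0.169, 0.688, -0.686, 0.167]
force: [0.6, 0.3, -0.9]
width: 0.0595
t: 14.63
tool_pos: [0.4711, -0.2831, 0.2496]
tool_rot: [-0.099, 0.701, -0.7, 0.098]
force: [0.0, 0.2, -2.1]
width: 0.0591
q [-0.7444  0.4993  1.677  -0.0002  0.9671  0.5478] pos [ 0.4711 -0.2831  0.2496] xhead -164.03190725486618 w 0.05905370610924426 F [ 0.0273  0.2102 -2.0984] M [-0.0231 -0.0136 -0.0275] t 14.6333
R [[-0.961, -0.001, 0.275], [-0.275, 0.001, -0.961], [0.001, -1.0, -0.001]]
shift mm [ 45.7254  -3.1921 134.1088]
rotvec tool deg [0.0841 0.168  0.0628]
```

View pics/w6.png

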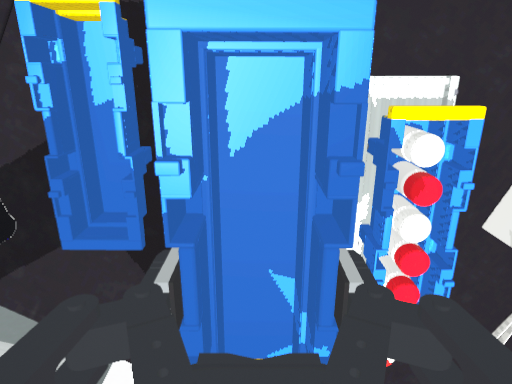

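View pics/s6.png

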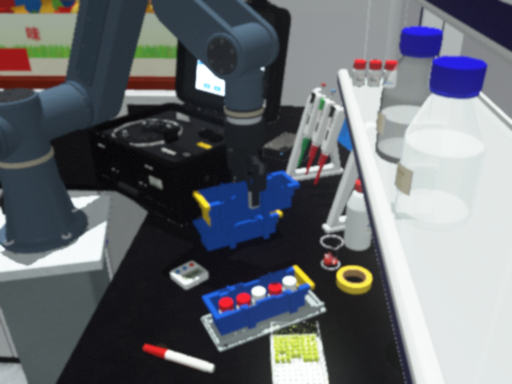

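```bash
python3 -m handwheel '[0,0.17,0,3,0,7,40,0,0,0,7,0,18,40,0,0,0,9,0,21,40,0,0,0,9,0,21,40,0,0,0,9,0,21,40,0,0,0,9,0,21,40,0,0,0,6.7,0,18,40,0,0,0,3,0,7,40]'; python3 -m handwheel '[0,0,0,0,0,0,40,0,0,0,0,10,0,40,0,0,0,0,15,0,40,0,0,0,0,15,0,40,0,0,0,0,10,0,40,0,0,0,0,5,0,40,0,0,0,0,0,0,40,0,0,0,0,0,0,40]'
python3 - <<'E'
from h import *
to([.4544,-.4273,.1784],np.radians(15.8-180))
p=shoot("wrist","w7"); shoot("side","s7");shoot("scene","c7")
E
```

```text
t: 15.4
tool_pos: [0.4537, -0.4305, 0.2506]
tool_rot: [0.096, -0.699, 0.702, -0.096]
force: [1.6, -0.0, -1.6]
width: 0.0595
t: 16.07
tool_pos: [0.4544, -0.4263, 0.1954]
tool_rot: [-0.097, 0.701, -0.7, 0.097]
force: [0.5, -0.1, -0.8]
width: 0.0596
q [-0.9327  0.6585  1.5296  0.0001  0.954   0.3635] pos [ 0.4544 -0.4263  0.1954] xhead -164.26938337502554 w 0.05955070517827284 F [ 0.4582 -0.1115 -0.8262] M [-0.0274 -0.0526  0.0135] t 16.0667
R [[-0.963, -0.0, 0.271], [-0.271, 0.0, -0.963], [0.0, -1.0, -0.0]]
shift mm [ 0.2323 16.9745  0.9673]
rotvec tool deg [ 0.0285 -0.0694  0.0077]
```

View pics/w7.png

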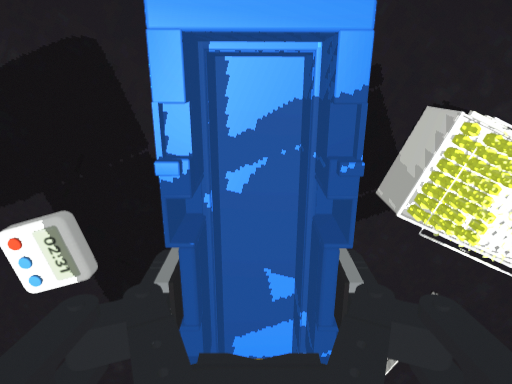

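View pics/c7.png

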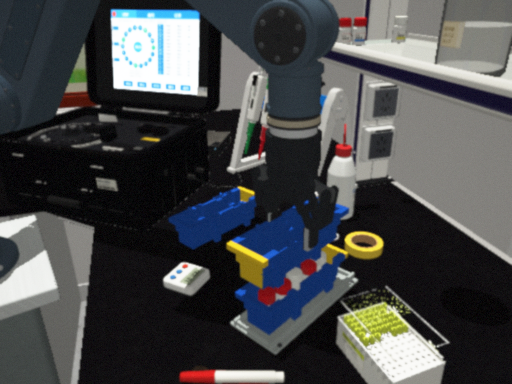

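View pics/s7.png

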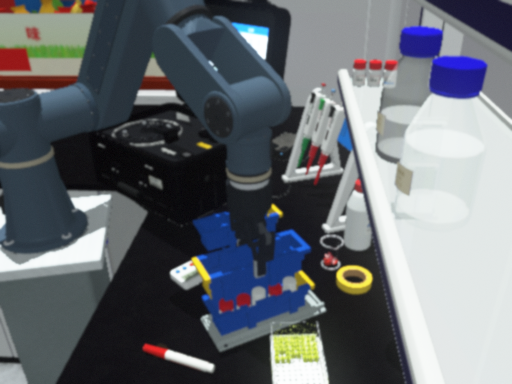

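```bash
python3 -m handwheel '[0,0,0,0.2,6,1,40,0,0,0,0,8,0,40,0,0,0,0,6,0,40,0,0,0,0,2.5,0,40,0,0,0,0,0,0,40,0,0,0,0,0,0,40]'
python3 - <<'E'
from h import *
to([.4544,-.4273,.1684],np.radians(15.8-180))
E
```

```text
t: 16.72
tool_pos: [0.4541, -0.4277, 0.1725]
tool_rot: [-0.097, 0.701, -0.7, 0.096]
force: [0.5, 0.1, -1.7]
width: 0.0595
q [-0.9344  0.6915  1.5404  0.      0.9106  0.3627] pos [ 0.4541 -0.4277  0.1725] xhead -164.3197247263274 w 0.05947188393603247 F [ 0.4601  0.1129 -1.7096] M [-0.0088 -0.0174 -0.0332] t 16.7167
R [[-0.963, -0.001, 0.27], [-0.27, 0.001, -0.963], [0.0, -1.0, -0.001]]
shift mm [-0.4284  4.0871 -0.3212]
rotvec tool deg [ 0.0505 -0.1197  0.0181]
```

```bash
python3 -m handwheel '[0,0,0,0,1,0,40,0,0,0,0,1,0,40,0,0,0,0,0,0,40]'|sed -n 2,4p;  python3 -m handwheel '[0,0,0,0,1,0,40,0,0,0,0,0,0,40,0,0,0,0,0,0,40]'|sed -n 2,4p
```

```text
tool_pos: [0.4542, -0.4279, 0.1711]
tool_rot: [0.096, -0.7, 0.701, -0.097]
force: [-0.8, -0.3, -1.4]
tool_pos: [0.4542, -0.4278, 0.17]
tool_rot: [0.096, -0.7, 0.7, -0.096]
force: [0.3, -0.2, -1.3]
```

```bash
for i in 1 2; do python3 -m handwheel '[0,0,0,0,0.7,0,40,0,0,0,0,0,0,40]'|sed -n 2,4p; done
```

```text
tool_pos: [0.4542, -0.4278, 0.1693]
tool_rot: [-0.097, 0.701, -0.7, 0.096]
force: [-0.3, 0.3, -1.1]
tool_pos: [0.4542, -0.4279, 0.1691]
tool_rot: [0.096, -0.7, 0.701, -0.097]
force: [0.1, -0.2, 2.2]
```

```bash
for i in 1 2 3 4 5 6; do python3 -m handwheel '[0,0,0,-1,0,0,40,0,0,0,0,0,0,40]'|sed -n '2p;4p'; done
```

```text
tool_pos: [0.4551, -0.4278, 0.169]
force: [-2.6, -0.1, 2.5]
tool_pos: [0.4561, -0.4276, 0.169]
force: [-2.2, -1.8, 4.2]
tool_pos: [0.457, -0.4274, 0.169]
force: [-3.6, -0.5, 5.8]
tool_pos: [0.458, -0.4272, 0.169]
force: [-3.4, -0.9, 5.8]
tool_pos: [0.459, -0.4269, 0.169]
force: [-3.5, -0.9, 4.9]
tool_pos: [0.4599, -0.4267, 0.169]
force: [-3.6, -0.8, 5.1]
```

```bash
python3 -m handwheel '[0,0,0,0,-0.4,0,40,0,0,0,0,0,0,40]'|sed -n '2p;4p'; for i in 1 2; do python3 -m handwheel '[0,0,0,-1,0,0,40,0,0,0,0,0,0,40]'|sed -n '2p;4p'; done
```

```text
tool_pos: [0.4602, -0.4264, 0.169]
force: [-1.0, -1.1, 3.2]
tool_pos: [0.4611, -0.4261, 0.169]
force: [-2.8, -1.3, 3.6]
tool_pos: [0.4621, -0.4257, 0.169]
force: [-2.2, -1.4, 3.2]
```

```bash
for i in 1 2 3 4; do python3 -m handwheel '[0,0,0,-0.8,0,0,40,0,0,0,0,0,0,40]'|sed -n '2p;4p'; done
```

```text
tool_pos: [0.4628, -0.4254, 0.169]
force: [-3.3, -0.5, 3.3]
tool_pos: [0.4636, -0.4251, 0.169]
force: [-1.9, -1.3, 3.3]
tool_pos: [0.4643, -0.4249, 0.1689]
force: [-2.2, -1.1, 2.7]
tool_pos: [0.4653, -0.4245, 0.1687]
force: [-0.1, 0.7, -0.4]
```

```bash
python3 -m handwheel '[0,0,0,-0.8,0,0,40,0,0,0,0,0,0,40]'|sed -n '2p;4p';  for i in 1 2; do python3 -m handwheel '[0,0,0,0,0.8,0,40,0,0,0,0,0,0,40]'|sed -n '2p;4p'; done
```

```text
tool_pos: [0.466, -0.424, 0.1683]
force: [-0.2, 0.4, -1.7]
tool_pos: [0.4658, -0.4242, 0.1677]
force: [0.1, 0.4, -1.4]
tool_pos: [0.4657, -0.4243, 0.1671]
force: [-0.1, 0.4, -1.1]
```

```bash
python3 -m handwheel '[0,0,0,-0.8,0,0,40,0,0,0,0,0,0,40]'|sed -n '2p;4p';  for i in 1 2 3; do python3 -m handwheel '[0,0,0,0,0.8,0,40,0,0,0,0,0,0,40]'|sed -n '2p;4p'; done
```

```text
tool_pos: [0.4665, -0.4241, 0.1673]
force: [-0.8, 0.7, -1.2]
tool_pos: [0.4665, -0.4241, 0.1665]
force: [-1.0, 1.9, -1.3]
tool_pos: [0.4664, -0.4241, 0.1657]
force: [0.3, 1.3, -0.7]
tool_pos: [0.4665, -0.4241, 0.1649]
force: [-0.4, 2.6, -0.2]
```

```bash
python3 -m handwheel '[0,0,0,0,0,-0.8,40,0,0,0,0,0,0,40]'|sed -n '2p;4p';  for i in 1 2; do python3 -m handwheel '[0,0,0,0,0.5,0,40,0,0,0,0,0,0,40]'|sed -n '2p;4p'; done
```

```text
tool_pos: [0.4664, -0.4239, 0.1651]
force: [0.8, 0.1, -1.7]
tool_pos: [0.4665, -0.4239, 0.1645]
force: [-0.6, -0.1, -1.2]
tool_pos: [0.4664, -0.4239, 0.1641]
force: [0.2, 0.1, -1.7]
```

```bash
for i in 1 2; do python3 -m handwheel '[0,0,0,0,0.3,0,40,0,0,0,0,0,0,40]'|sed -n '2p;4p'; done
```

```text
tool_pos: [0.4664, -0.4239, 0.1641]
force: [-0.3, 0.5, 1.3]
tool_pos: [0.4665, -0.4239, 0.164]
force: [-0.3, -0.2, 3.0]
```

Run:
```python
from h import *
to([.4664,-.4239,.164],np.radians(15.8-180))
shoot("scene","c8");p=shoot("side","s8")
a=cv2.imread("pics/c8.png")[180:350,210:370];b=cv2.imread("pics/s8.png")[190:350,180:340]
cv2.imwrite("pics/z8.png",np.hstack([cv2.resize(a,(390,500),interpolation=2),cv2.resize(b,(400,500),interpolation=2)]))
```

```text
q [-0.9146  0.7098  1.5283 -0.0001  0.9026  0.3825] pos [ 0.4665 -0.4239  0.164 ] xhead -164.31585623717064 w 0.05973550513931001 F [-0.2561 -0.2374  3.0087] M [ 0.2193  0.2234 -0.0243] t 21.7167
R [[-0.963, 0.0, 0.27], [-0.27, -0.001, -0.963], [-0.0, -1.0, 0.001]]
shift mm [ 0.0651  0.0416 -0.011 ]
rotvec tool deg [-0.0496 -0.1159 -0.0145]
```

View pics/z8.png

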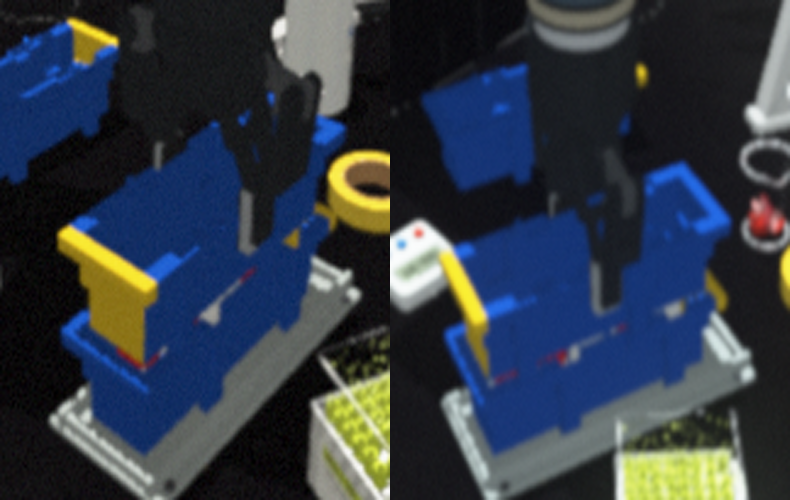

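The tote sits level on the loaded one, its yellow end over the blue end at (100,270) in the left half, with only a thin gap showing the caps. I'll release it now.

```bash
python3 -m handwheel '[0,0,0,0,-0.2,0,62,0,0,0,0,0,0,70,0,0,0,0,0,0,75,0,0,0,0,0,0,85,0,0,0,0,0,0,100,0,0,0,0,0,0,100,0,0,0,0,0,0,100]'
python3 -m handwheel '[0,0,0,0,0,0,100,0,0,0,0,0,0,100]'
python3 - <<'E'
from h import *
shoot("wrist","w9")
E
```

```text
t: 22.4
tool_pos: [0.4663, -0.4235, 0.1633]
tool_rot: [-0.097, 0.701, -0.7, 0.096]
force: [-0.0, -0.2, 0.6]
width: 0.0856
t: 22.57
tool_pos: [0.4663, -0.4236, 0.1635]
tool_rot: [-0.096, 0.701, -0.7, 0.096]
force: [-2.0, 0.2, -0.0]
width: 0.0853
```

View pics/w9.png

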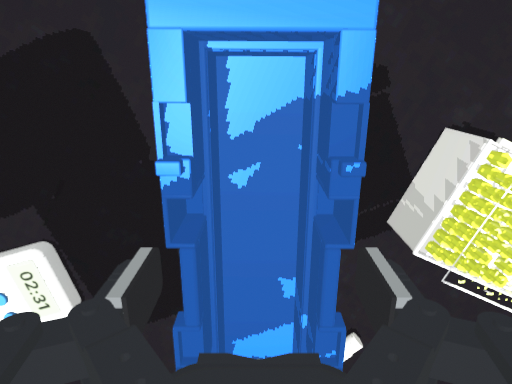

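Both fingers are clear of the tote, the left pad at column 155 and the right at 365. Now I'll retreat upward.

```bash
python3 -m handwheel '[0,0,0,0,-5,0,100,0,0,0,0,-10,0,100,0,0,0,0,-20,0,100,0,0,0,0,-20,0,100,0,0,0,0,-20,0,100,0,0,0,0,-25,0,100,0,0,0,0,-25,0,100,0,0,0,0,-25,0,100]'
python3 -m handwheel '[0,0,0,0,0,0,100,0,0,0,0,0,0,100,0,0,0,0,0,0,100]'
python3 - <<'E'
from h import *
to([.4664,-.4239,.33],np.radians(15.8-180))
p=shoot("wrist","w10");shoot("scene","c10");shoot("side","s10")
E
```

```text
t: 23.28
tool_pos: [0.4662, -0.4235, 0.3159]
tool_rot: [0.096, -0.7, 0.701, -0.097]
force: [0.6, 0.1, 0.7]
width: 0.0856
t: 23.53
tool_pos: [0.466, -0.4233, 0.3139]
tool_rot: [-0.097, 0.7, -0.7, 0.096]
force: [0.1, 0.9, -0.3]
width: 0.0857
q [-0.9146  0.5233  1.4097 -0.      1.2086  0.3824] pos [ 0.466  -0.4233  0.3139] xhead -164.31136232031315 w 0.0857229391656465 F [ 0.1443  0.8819 -0.2932] M [0.0101 0.0009 0.0286] t 23.5333
R [[-0.963, -0.0, 0.27], [-0.27, 0.0, -0.963], [0.0, -1.0, -0.0]]
shift mm [ -0.1724 -16.0742   0.7159]
rotvec tool deg [ 0.0019 -0.1114  0.0023]
```

View pics/w10.png

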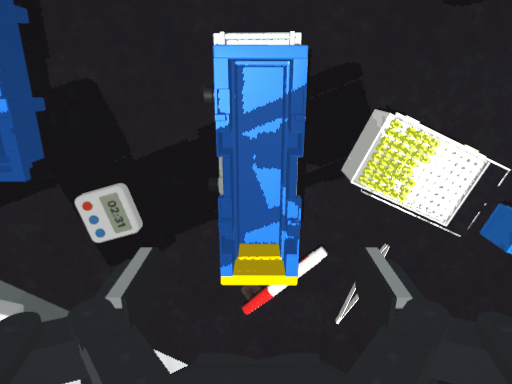

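View pics/c10.png

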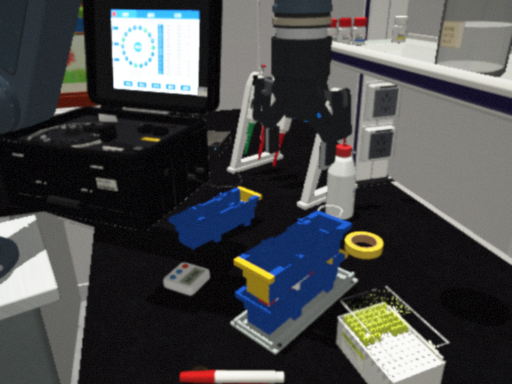

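View pics/s10.png

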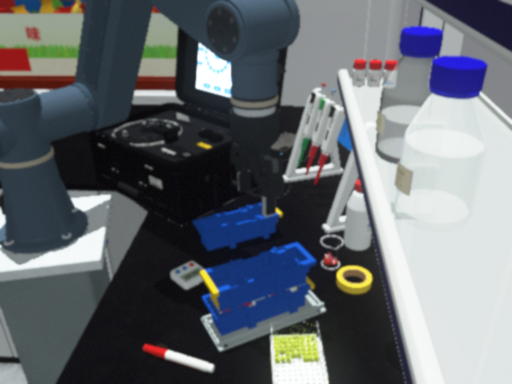

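Run:
```python
from m1 import *
p=shoot("wrist")
im=cv2.imread("pics/w10.png")
for z in (.124,.129): m(p,(221,284),(298,284),(214,46),(308.5,46),z)
print([abs(cv2.imread(f"pics/{a}").astype(int)-cv2.imread(f"pics/{b}").astype(int))[300:350,230:260].mean() for a,b in (("scene0.png","c10.png"),("c7.png","c10.png"))])
arm.close_job()
```

```text
corners [[0.3648619701114061, -0.4156698745458135], [0.383441969273531, -0.4813628104356579], [0.5535424108126739, -0.36434302836754995], [0.5716740652948323, -0.42885932150646183]]
ctr [ 0.4684 -0.4226] len 0.19547621263671025 w 0.06826989230027954 0.06701573676866043 yaw -164.59839977111469 -164.78204289469477 -164.41464411534824
corners [[0.3682876756253469, -0.4153876014160343], [0.3865065266629884, -0.47980363301856344], [0.5533006464472356, -0.36505841912737524], [0.5710798674899265, -0.42832067893386144]]
ctr [ 0.4698 -0.4221] len 0.1916766501631664 w 0.06694289850723377 0.06571312058263722 yaw -164.59839977111469 -164.7820428946948 -164.41464411534824
[np.float64(8.098444444444445), np.float64(11.5)]
the job is handed in; nothing more can be done
```

The upper empty tote is stacked on the loaded tote in the carrier, turned half a turn with its yellow end over the blue end, and the job is handed in at about 24 s. No verdict was reported.

**What I did:** I gripped the tote by its waist, lifted it out of the lower tote and turned it by about -180°. I set it lightly on the loaded tote's rim at about 10 mm short of where the camera put the saddles. I then slid it along the rim until the feet dropped in. I lowered it home, let go and backed off upward.

**Forces while feeling for the saddles:** Sideways force stayed below about 4 N and downward force peaked at about 7 N, both briefly during the slide. I never slid it up to the stops, because the feet fell into the saddles first. A foot touched a saddle lip on the way down (2.6 N); shifting 0.8 mm sideways freed it.

**Last checks:**
- **Seating:** the tool went down 5.0 mm from rim contact to saddle contact, as it should for feet in the saddles.
- **Pictures after release:** the tote looks level. The lower tote and the clock look where they were, and so do the other things in view. The robot touches nothing.
- **Alignment:** the wrist camera puts the tote at yaw -164.6°, against -164.1° to -164.3° for an exact half turn.
- **Position:** its centre is about 4 mm from the carrier's centre.

**Checks that were weak or disagreed:**
- **Rim length:** the tote's rim measured 195 mm instead of 200 mm in the last picture, because I read the corners by eye. The 5 mm drop is better evidence of height than the picture.
- **Carrier shift:** a pixel comparison of the carrier's end showed some difference even between two of my own later pictures, most likely shadow, so it settles nothing.

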